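# Raise the stick press by its lever and slide the tray in

### The job

Load the stick press: press the red grip of the lift lever down to the bottom until the brass catch snaps over it and keeps the heavy press board up by itself, then push the tray of incense sticks along the bed, fully home against the back stop, under the raised board. Slide the tray, do not lift it; leave the board itself and the other things on the bench alone, and leave the board up on its catch.

Things in the scene. Friction and masses are not known exactly. Their poses are not given: they have to be found in the camera images.
- press: Stick press, fixed (all sizes in mm): flat wooden bed 270 x 490, top 34 above the table. Origin: on the table under the centre of the tray when fully home; z up. The tray goes in along the press's -y: board hinge and back stop at the -y end (stop face y = -110), open loading end at +y (bed spans y = -145 to 345, x = -110 to 160).
- press_home (a point): Point on the bed's top at the press's x = 0, y = 0, axes as the press: the tray's middle ends above it. Low wooden side rails, 16 high, guide the tray: inner faces at x = +-110 over the loading end (y above 60), narrowing by a funnel to +-94 at y = 0 and farther in.
- board (a joint): Heavy press board (about 2.3 kg): pale wood 184 x 160 x 18, dark iron bar across its top, its end over the lever's roller. Hinged along x at the press's y = -118, 70 above the table. Rad: 0 = down, free edge (y = 42) only 10 above the bed, so the tray cannot pass; about 0.25 = held up by lever and catch, free edge some 50 above the bed, iron bar's top 140 above the table. Falls when not held.
- lever (a joint): Lift lever: steel flat bar pivoted at the press's x = 135, y = 100, 98.5 above the table, swings in the press's y-z plane. Short end is under the board's iron bar; long end runs to +y. Rad: 0 = rest, long end 0.42 above level; grows as it is pressed; 0.59 = bottom stop, 0.17 below level. Takes 4 to 10 N at the grip; let go at the bottom, it rises about 0.04 and stays under the catch.
- lever_grip (a point): Middle of the top face of the lever's red grip, 200 from the pivot, the place to press. Grip 100 long, 32 wide, 24 thick, rounded; its y axis along the lever away from the pivot, z square to the top face. This point is about 191 above the table at rest, about 75 at the bottom stop.
- catch (a joint): Brass spring catch on the outer (+x) side of the lever at the press's y = 210. Its hooked head, bevelled above, snaps by itself over the lever's bar when the lever is pressed fully down. Rad: 0 = upright (held by its spring), about 0.15 while the passing bar pushes it outwards.
- catch_head (a point): Top of the catch's hook, 102 above the table. The catch is 22 wide; its thumb tab reaches 126 above the table and 35 outwards (+x) from the lever's plane.
- tray_center (a point): Centre of the loose wooden tray full of dark incense sticks, half-way up: 180 wide (its x), 220 long (its y), 30 high, 0.4 to 0.9 kg, standing on the bed between the side rails, in front of the board. Fully home it touches the back stop and is at x = 0, y = 0 of the press.
- tray_front (a point): Middle of the outer (+y) face of the tray's broad front rail, the face to push: upright, 180 wide, 30 high. The point is 15 above the bed, 110 from the tray's centre; axes as the tray.
- tin_mid (a point): Bystander, leave it alone: a round steel tin with a paper label, 58 across, 62 high, standing; point at its middle, sizes in mm.
- cup_mid (a point): Bystander, leave it alone: a white china tea cup, 66 across, 52 high, standing empty; point at its middle, sizes in mm.
- jar_mid (a point): Bystander, leave it alone: an amber glass jar with a wooden cap, 68 across, 105 high, standing; point at its middle, sizes in mm.
- pot_mid (a point): Bystander, leave it alone: a blue glazed jar with a cork cap, 72 across, 80 high, standing; point at its middle, sizes in mm.
- brush_mid (a point): Bystander, leave it alone: a hand brush lying flat; point at its middle, sizes in mm.
- spatula_mid (a point): Bystander, leave it alone: a spatula lying flat; point at its middle, sizes in mm.
- bundle_mid (a point): Bystander, leave it alone: a tied bundle of incense sticks lying flat, 190 x 25 x 17; point at its middle, sizes in mm.

How it is judged:
On the way, in this order (a step that is already met when the one before it is completed fails the run):
1. the lever is pressed down, the catch holds it, the board is up and the robot has let go of the lever (value of joint board above 0.22 rad and value of joint catch below 0.06 rad and value of joint lever above 0.45 rad and contact force between each of the fingers, the arm and lever below 0.3 N), for 0.3 s.
2. the tray is fully home under the raised board (value of joint board above 0.22 rad and value of joint catch below 0.06 rad and value of joint lever above 0.45 rad and y of tray_center in the frame of press between -0.008 and 0.006 m and x of tray_center in the frame of press between -0.008 and 0.008 m and z of tray_center in the frame of press below 0.054 m and angle between tray_center's own z axis and vertical below 0.04 rad), for 0.2 s.
At the end, for the whole second after the job is handed in: The board stands up (joint above 0.22 rad), the lever is down under the upright catch, and the tray rests flat on the bed fully home: its centre within 6 mm of the stop position along the press and 8 mm across (all of step 2 and linear speed of tray below 0.01 m/s and velocity of joint board between -0.05 and 0.05 rad/s); the robot touches nothing.
It fails at once if the robot touches the press board: it is raised by its lever, not by hand (contact force between any of the fingers, the arm and board above 1 N).
It fails at once if the tray is lifted, carried or tipped instead of slid along the bed (z of tray_center in the frame of press above 0.064 m or angle between tray_center's own z axis and vertical above 0.12 rad).
It fails at once if the tray is rammed into the press board (contact force between tray and board above 4 N).
It fails at once if a bystander is moved by more than 30 mm or knocked over (distance of any of tin_mid, cup_mid, jar_mid, pot_mid, brush_mid, spatula_mid, bundle_mid from where it was at the start of the episode above 0.03 m or angle between any of tin_mid, cup_mid, jar_mid, pot_mid, brush_mid, spatula_mid, bundle_mid's own z axis and vertical above 0.5 rad).
It also fails if it takes over 54 s, if anything falls off the work surface, if the arm or the gripper's body presses on something with over 40 N, if the wrist force passes 120 N, or if a joint passes its speed limit or range.

### The arm

A 6-joint arm with a two-finger parallel gripper is mounted at the origin on the work surface. World frame = base frame: x ahead of the robot, y to its left, z up, the work surface at z = 0. Lengths are in m, angles in rad, forces in N, time in s.
With the tool pointing down it reaches from about 0.35 to 0.975 m from the base axis. Payload 4.9 kg.
Tool frame: the origin (TCP) lies at the very end of the fingers, on their centre line; the grasp point (between the pads) lies 19 mm behind it (ctrl.pinch_z is the distance from the TCP to the grasp point, in m); z points along the fingers, y is the direction in which the jaws open and shut (so a half turn about z gives the same grasp; the last joint's range is limited). The gripper opens to 85 mm and grips with 20 to 120 N. Pads are 22 mm wide; open, the fingers measure 114 mm over their backs; the gripper's body (76 mm by 85 mm) begins 54 mm behind the grasp point. The pads swing forward as they close: fully open they stand 13 mm farther back than shut.
Start: joints at [1.152, 0.053, 1.613, -0, 1.476, -0.119], TCP at [0.185, 0.597, 0.231] pointing down, gripper open.
Joint ranges: [-3.01, 3.01], [-1.01, 2.22], [0.06, 2.58], [-1.02, 4.17], [0.09, 2.62], [-3.14, 3.14]. Speed limits (rad/s): [2.57, 2.57, 3.14, 3.14, 3.14, 3.14].

### API

Orientations are given as a rotation vector (axis times angle).
In Python, from station import ctrl gives the robot as it stands.
- The arm moves only by the tool carry_out, never from a script. Its argument "series" is a list of rows, each a list of 7 numbers: the shift along the world's x, y, z each as a share of 0.025 m, from -1 to 1, then the turn, a rotation vector about the world's x, y, z each as a share of 0.1 rad, from -1 to 1, then the opening, from 0 (shut) to 1 (fully open). A call has 1 to 12 rows; each row shifts and turns the commanded pose from where the row before left it; what a row does not reach is not made up. A row lasts 1/10 s, in which the tool goes at most 50 mm and 8.59 degrees, less where a joint would pass 70% of its speed; a pose out of reach is approached as far as the arm can. A call with a number of a shift or a turn outside -1 to 1 is refused whole. A call with a gripper value outside its range is refused whole. The fingers move at their own pace and stop on an object; "grip_force" is the grip in N (left out, the last holds). Time passes only in rows, so rows that do not move let the fingers close. It gives the time, the measured TCP pose, the force and the opening at its end, in the units of the state.
- ctrl.get_obs(): the state, without advancing time (a new reading comes with each control period).
- ctrl.get_image(name): name is "side" or "top"; returns a dict with "frame" (400x640x3 uint8, blue, green, red), "fx", "fy", "cx", "cy" (pixels), "R" (3x3) and "t" (3): a world point X has camera coordinates R X + t. Camera axes: x right, y down, z forward; pixel columns grow to the right and rows downward; lengths in m; the calibration is good to about 2 mm. A picture is of the moment at which its call begins. There is no depth.
- ctrl.finish_job(): hands the job in, once; it reports no verdict.
Trained networks look in a picture, given as the dict that the camera call returned (one of the last four; its "shot" number tells which), for a name from the list of things; names that differ only in an ending like _2 or _b are one class to them, and where a whole thing is asked for, a point or a joint stands for the part that bears it (a point fixed in the world has none). Each returns a list of dicts, best first, with "p" (0 to 1); they miss things now and then, are a little off and sometimes report something else, mostly with a low value. They report only what shows in the picture. A call takes as long as a camera call.
- ctrl.trace(picture, name): "mask" (400x640 bool, what is visible of it) and "rect" ([left, top, width, height] as shares, 0 to 1, of the picture: columns of its width, rows of its height, round what is visible of it).
- ctrl.mark_of(picture, name): "position" ([column, row] as shares, 0 to 1, of the picture: columns of its width, rows of its height: a listed point, or the origin of a listed thing).
The state is a dict: "t": time; "q": joint angles; "dq": joint speeds; "effort": joint torques, N m; "tool_pos": TCP position; "tool_rot": TCP orientation; "contact_force": force on the tool from outside, world axes, zero at the start; "wrist_torque": the same for the moment, N m; "opening": finger opening in m.
Only numpy, scipy, OpenCV 4.12 (cv2) and the standard library are available. Lean on these libraries where they do the work, as an engineer would, in place of code of your own. Each camera call takes 0.05 s, during which the arm holds its last target.

## Working session

There is one attempt and no reset: what is moved stays moved. The work goes in short steps, Python scripts to look and compute and a tool call to move; the robot and the scene stay as the last step left them, time stands still between calls to the robot, and variables do not carry over. Pictures are saved under pics/ and viewed, and the job is handed in when it is done.

Besides the shell and the picture viewer there is one more tool, called after ">>>" in YAML: its name, and indented under it one key for each argument. carry_out: Moves the arm, as the interface text tells. Shift numbers are shares of 0.025 m and turn numbers shares of 0.1 rad, none past 1 either way. Its arguments: {"type":"object","properties":{"series":{"type":"array"},"grip_force":{"type":"number"}},"required":["series"]}

```bash
ls; mkdir -p pics; python3 - <<'E'
from station import ctrl
import cv2,pickle
o=ctrl.get_obs(); print(o)
P={}
for n in("side","top"):
    im=ctrl.get_image(n); cv2.imwrite(f"pics/{n}0.png",im["frame"]); P[n]=im
    print(n,im["fx"],im["fy"],im["cx"],im["cy"],im["R"],im["t"])
    for k in["press","press_home","lever_grip","catch_head","tray_center","tray_front","tin_mid","cup_mid","jar_mid","pot_mid","brush_mid","spatula_mid","bundle_mid"]:
        r=ctrl.mark_of(im,k)
        print(k,[( round(d["p"],2),round(d["position"][0]*640,1),round(d["position"][1]*400,1)) for d in r[:2]])
pickle.dump(P,open("p0.pkl","wb"))
E
```

```text
pics
{'t': 0.0, 'q': array([ 1.15199332e+00,  5.33576076e-02,  1.61428718e+00, -3.53328323e-05,
        1.47599649e+00, -1.19029749e-01]), 'dq': array([-8.60829498e-04, -7.71648321e-04, -4.06821722e-04,  1.45618049e-03,
       -6.98581683e-04,  4.37089657e-07]), 'effort': array([ 5.19209025e-04, -3.93695140e+01, -3.70168376e+01, -1.05462527e-04,
        7.18493204e-03, -1.43769881e-06]), 'tool_pos': array([0.18433751, 0.59654814, 0.23006663]), 'tool_rot': array([-0.46903988, -3.10586376,  0.00311649]), 'contact_force': array([-0.16642918, -0.0715846 , -0.12069939]), 'wrist_torque': array([ 0.02519681, -0.0077264 , -0.00373272]), 'opening': 0.0856454902051493}
side 426.40272101326207 426.40272101326207 318.72209417775747 195.97235129464377 [[ 0.75345818 -0.65736317 -0.01320733]
 [-0.48285176 -0.53957889 -0.68971647]
 [ 0.4462678   0.5260497  -0.72395909]] [-0.43797602  0.38675854  1.23956733]
press [(0.98, 326.8, 264.1), (0.5, 204.1, 158.9)]
press_home [(0.77, 329.4, 259.0)]
lever_grip [(0.92, 300.1, 159.3)]
catch_head [(0.41, 317.6, 187.5)]
tray_center [(0.81, 288.9, 225.8), (0.55, 2
[... 359 characters left out ...]
 395.0276670001551 315.49861777007004 198.3035427252736 [[ 0.00808758 -0.99996336 -0.00280436]
 [-0.99834065 -0.0079145  -0.05703772]
 [ 0.05701344  0.00326101 -0.99836809]] [0.01784151 0.59185497 1.44670809]
press [(0.75, 283.5, 164.6), (0.73, 357.5, 224.8)]
press_home []
lever_grip [(0.72, 283.1, 181.9)]
catch_head [(0.64, 304.4, 183.3)]
tray_center [(0.92, 308.4, 222.3)]
tray_front [(0.92, 278.6, 227.8), (0.65, 357.1, 224.3)]
tin_mid [(0.59, 335.7, 159.8)]
cup_mid [(0.8, 373.6, 161.4), (0.7, 280.3, 224.9)]
jar_mid [(0.94, 215.7, 218.3)]
pot_mid [(0.87, 206.2, 184.9)]
brush_mid [(0.91, 471.8, 213.4), (0.54, 285.9, 163.9)]
spatula_mid [(0.66, 285.8, 163.7)]
bundle_mid [(0.68, 160.4, 229.3)]
```

View pics/side0.png

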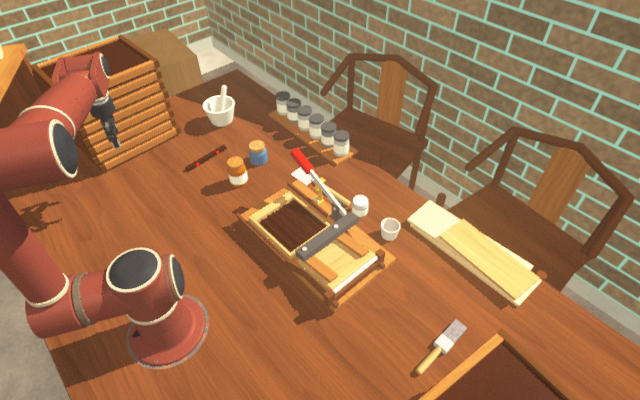

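View pics/top0.png

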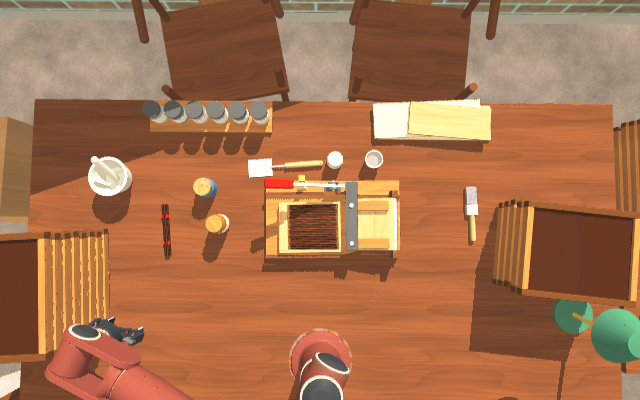

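The press lies with its +y towards world +y, at image left in the top view. Its grip is at about (280,184) in top and (300,160) in side. I'll triangulate it and take a zoomed look.

```bash
cat > h.py <<'E'
import numpy as np,cv2
def P(im): 
    K=np.array([[im["fx"],0,im["cx"]],[0,im["fy"],im["cy"]],[0,0,1]]); return K@np.c_[im["R"],im["t"]]
def tri(a,pa,b,pb):
    X=cv2.triangulatePoints(P(a),P(b),np.array(pa,float).reshape(2,1),np.array(pb,float).reshape(2,1))[:,0]; return X[:3]/X[3]
def proj(im,X):
    X=np.atleast_2d(X); c=np.c_[X,np.ones(len(X))]@P(im).T; return c[:,:2]/c[:,2:]
def onz(im,p,z):
    d=im["R"].T@np.array([(p[0]-im["cx"])/im["fx"],(p[1]-im["cy"])/im["fy"],1]); c=-im["R"].T@im["t"]
    return c+d*(z-c[2])/d[2]
E
python3 - <<'E'
import pickle,cv2
from h import *
Q=pickle.load(open("p0.pkl","rb"));s,t=Q["side"],Q["top"]
for k,a,b in[("grip",(300.1,159.3),(283.1,181.9)),("catch",(317.6,187.5),(304.4,183.3)),("trayc",(288.9,225.8),(308.4,222.3)),("trayf",(271.6,205.3),(278.6,227.8)),("tin",(361.9,204.3),(335.7,159.8)),("cup",(390.3,235.9),(373.6,161.4)),("jar",(236.5,169.9),(215.7,218.3)),("pot",(258.2,149.8),(206.2,184.9))]:
    X=tri(s,a,t,b); print(k,X.round(4),(proj(s,X)-a).round(1),(proj(t,X)-b).round(1))
print(onz(t,(357.5,224.8),0),onz(s,(326.8,264.1),0))
cv2.imwrite("pics/top0z.png",cv2.resize(t["frame"][145:275,235:425],None,fx=4,fy=4,interpolation=cv2.INTER_CUBIC))
cv2.imwrite("pics/side0z.png",cv2.resize(s["frame"][135:310,225:415],None,fx=3.4,fy=3.4,interpolation=cv2.INTER_CUBIC))
E
```

```text
grip [0.6268 0.1328 0.1993] [[ 2.2 -0.2]] [[-1.6  2.2]]
catch [0.6362 0.063  0.109 ] [[ 0.7 -0.1]] [[-0.5  0.6]]
trayc [0.4975 0.0517 0.0234] [[ 1.6 -0.1]] [[-1.   1.4]]
trayf [0.4872 0.1508 0.0539] [[-1.5  0. ]] [[ 1.  -1.4]]
tin [ 0.7346 -0.0526  0.0443] [[-0.9  0.1]] [[ 0.6 -0.8]]
cup [ 7.347e-01 -1.960e-01  7.000e-04] [[-0.4  0.1]] [[ 0.3 -0.3]]
jar [0.5088 0.3869 0.0471] [[ 1.5 -0. ]] [[-1.1  1.6]]
pot [0.6319 0.4196 0.0573] [[ 0.7 -0. ]] [[-0.5  0.8]]
[ 0.49484332 -0.13493576  0.        ] [ 0.49581225 -0.137978    0.        ]
```

View pics/top0z.png

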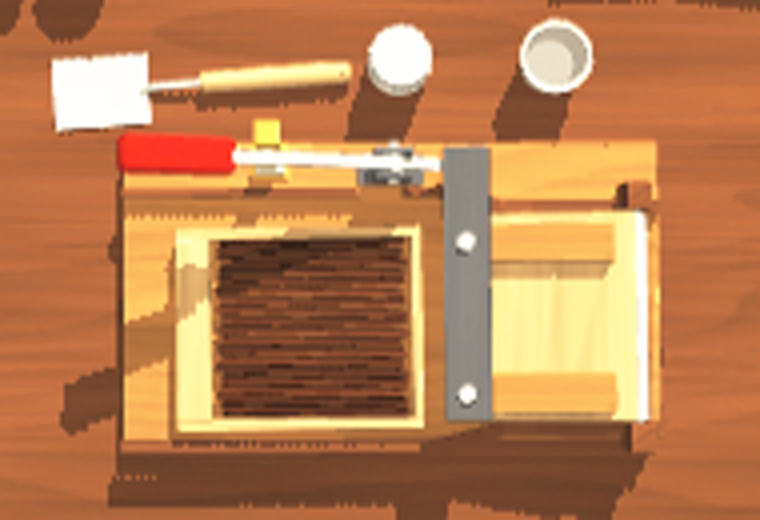

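View pics/side0z.png

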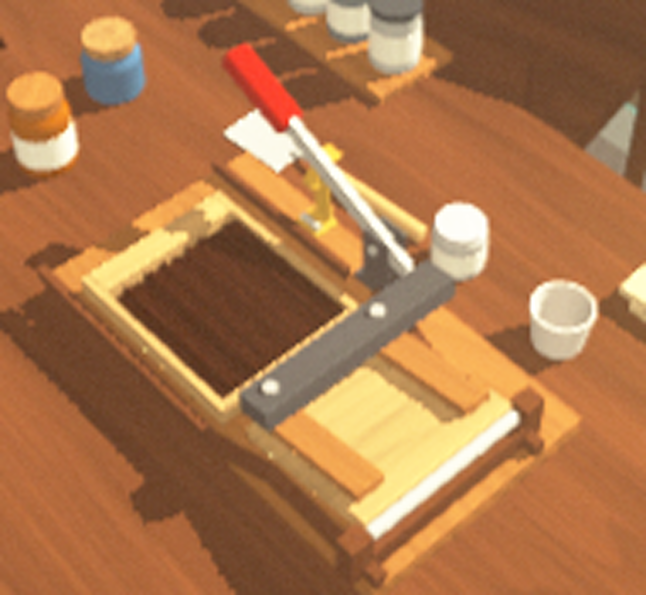

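```bash
cat > fit.py <<'E'
import pickle,cv2
from h import *
from scipy.optimize import least_squares
Q=pickle.load(open("p0.pkl","rb"));s,t=Q["side"],Q["top"]
def W(p,X):
    X=np.atleast_2d(X);c,n=np.cos(p[2]),np.sin(p[2]);return np.c_[p[0]+c*X[:,0]-n*X[:,1],p[1]+n*X[:,0]+c*X[:,1],X[:,2]]
tz=lambda u,v:(235+u/4,145+v/4); sz=lambda u,v:(225+u/3.4,135+v/3.4)
a=.42
g=[.135,.1+.2*np.cos(a)-.012*np.sin(a)*1,.191]
obs=[(t,tz(657,142),[.16,-.145,.034]),(t,tz(122,443),[-.11,.345,.034]),(t,tz(178,153),g),(s,sz(580,418),[.16,-.145,.034]),(s,sz(262,88),g),(t,(357.5,224.8),[0,0,0]),(s,(326.8,264.1),[0,0,0]),(s,(300.1,159.3),g)]
if __name__=="__main__":
    f=lambda p:np.concatenate([(proj(im,W(p,X))[0]-uv) for im,uv,X in obs])
    r=least_squares(f,[.495,-.136,0],loss="soft_l1"); print(r.x,f(r.x).reshape(-1,2).round(1))
    p=r.x; np.save("press.npy",p)
    L=[([(-.11,-.145,.034),(.16,-.145,.034),(.16,.345,.034),(-.11,.345,.034)],(255,0,0)),
       ([(-.11,.06,.05),(-.11,.345,.05)],(0,255,0)),([(.11,.06,.05),(.11,.345,.05)],(0,255,0)),
       ([(.135,.1,.0985),(.135,.1+.25*np.cos(a),.0985+.25*np.sin(a))],(255,0,255)),
       ([(.16,.21,.034),(.135,.21,.102)],(255,255,0))]
    for n,im,(x0,y0,w,h,sc) in(("top",t,(235,145,190,130,4)),("side",s,(225,135,190,175,3.4))):
        I=cv2.resize(im["frame"][y0:y0+h,x0:x0+w],None,fx=sc,fy=sc,interpolation=cv2.INTER_CUBIC)
        for pts,c in L:
            q=((proj(im,W(p,pts))-[x0,y0]+.5)*sc).astype(int); cv2.polylines(I,[q],len(pts)>2,c,1)
        cv2.imwrite(f"pics/{n}fit.png",I)
E
python3 fit.py
```

```text
[ 0.49632724 -0.13957366  0.01328012] [[-0.5  0.1]
 [-0.4 -0.4]
 [ 0.1  0.8]
 [-0.6  0.1]
 [-0.8 -1.1]
 [ 1.2 -0.4]
 [ 0.4  0.2]
 [ 1.2  0.5]]
```

```bash
python3 -c "
import cv2,numpy as np
a=cv2.imread('pics/topfit.png');b=cv2.imread('pics/sidefit.png');b=cv2.resize(b,None,fx=.9,fy=.9)
cv2.imwrite('pics/a.png',a);cv2.imwrite('pics/b.png',b)"
```

```text
(no output)
```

View pics/topfit.png

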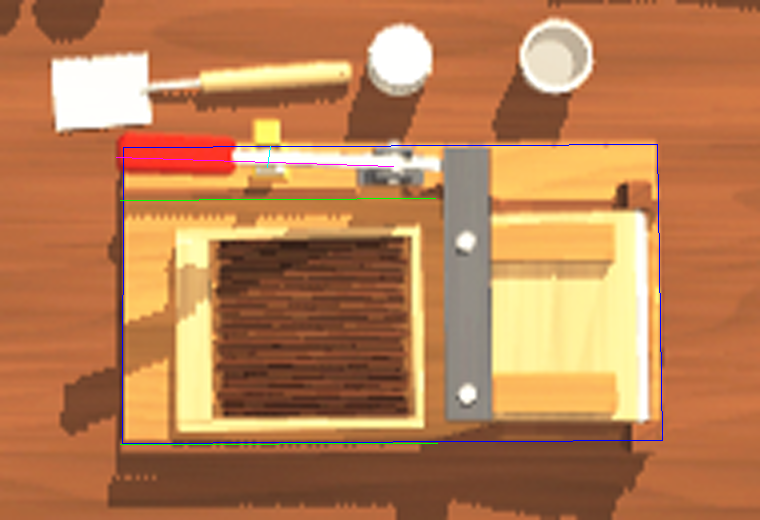

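View pics/sidefit.png

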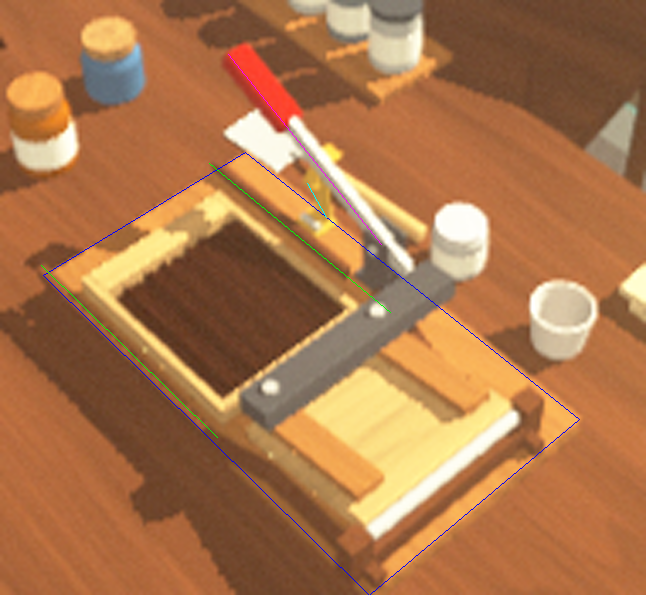

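Press pose is about (0.498, -0.138) with yaw 0.013, and the overlay fits to about 2–3 mm. Next I'll move above the grip with the fingers closing, turning the jaws along press x.

>>> carry_out:
  series:
    - [0.99,-0.99,0.1,0,0,-0.7,0]
    - [0.99,-0.99,0.1,0,0,-0.7,0]
    - [0.99,-0.99,0.1,0,0,-0.7,0]
    - [0.99,-0.99,0.1,0,0,-0.7,0]
    - [0.99,-0.99,0.1,0,0,-0.7,0]
    - [0.99,-0.99,0.1,0,0,-0.7,0]
    - [0.99,-0.99,0.1,0,0,-0.7,0]
    - [0.99,-0.99,0.1,0,0,-0.7,0]
    - [0.99,-0.99,0.1,0,0,-0.7,0]
    - [0.99,-0.99,0.1,0,0,-0.7,0]
    - [0.99,-0.99,0.1,0,0,-0.7,0]
    - [0.99,-0.99,0.1,0,0,-0.7,0]

```text
t: 2.6
tool_pos: [0.4825, 0.299, 0.2616]
tool_rot: [1.699, 2.642, 0.001]
contact_force: [-0.0, -0.3, -0.2]
opening: -0.0003
```

>>> carry_out:
  series:
    - [0.99,-0.99,0.1,0,0,-0.7,0]
    - [0.99,-0.99,0.1,0,0,-0.7,0]
    - [0.99,-0.99,0.1,0,0,-0.7,0]
    - [0.99,-0.99,0.1,0,0,-0.7,0]
    - [0.99,-0.99,0.1,0,0,-0.7,0]
    - [0.99,-0.99,0.1,0,0,-0.7,0]
    - [0,0,0,0,0,0,0]
    - [0,0,0,0,0,0,0]
    - [0,0,0,0,0,0,0]

```text
t: 3.5
tool_pos: [0.6295, 0.1522, 0.2761]
tool_rot: [-2.208, -2.234, 0.0]
contact_force: [0.2, -0.4, 0.1]
opening: 0.0004
```

```bash
cat > look.py <<'E'
import sys,cv2
from station import ctrl
from h import *
tag=sys.argv[1];names=sys.argv[2:]
o=ctrl.get_obs();print(o["t"],o["tool_pos"].round(4),o["tool_rot"].round(3),o["contact_force"].round(2),o["opening"])
I={n:ctrl.get_image(n) for n in("side","top")}
cv2.imwrite(f"pics/{tag}.png",np.vstack([cv2.resize(I["side"]["frame"][120:310,190:450],(780,290*780//400-0)) if 0 else cv2.resize(I["side"]["frame"][110:310,200:440],None,fx=1.5*1.66,fy=1.5,interpolation=cv2.INTER_CUBIC)]) if 0 else cv2.resize(I["side"]["frame"][100:310,180:440],None,fx=2.8,fy=2.8,interpolation=cv2.INTER_CUBIC))
cv2.imwrite(f"pics/{tag}t.png",cv2.resize(I["top"]["frame"][130:290,200:430],None,fx=3.4,fy=3.4,interpolation=cv2.INTER_CUBIC))
for k in names:
    m={}
    for n in I:
        r=ctrl.mark_of(I[n],k); m[n]=[(round(d["p"],2),round(d["position"][0]*640,1),round(d["position"][1]*400,1)) for d in r[:2]]
    print(k,m)
    if m["side"] and m["top"]: print("  ",tri(I["side"],m["side"][0][1:],I["top"],m["top"][0][1:]).round(4))
E
python3 look.py b lever_grip
```

```text
3.5 [0.6295 0.1522 0.2761] [-2.208 -2.234  0.   ] [ 0.25 -0.44  0.12] 0.0004404138857406133
lever_grip {'side': [(0.58, 303.2, 160.6)], 'top': [(0.68, 278.7, 184.7)]}
   [0.6302 0.1401 0.1851]
```

View pics/b.png

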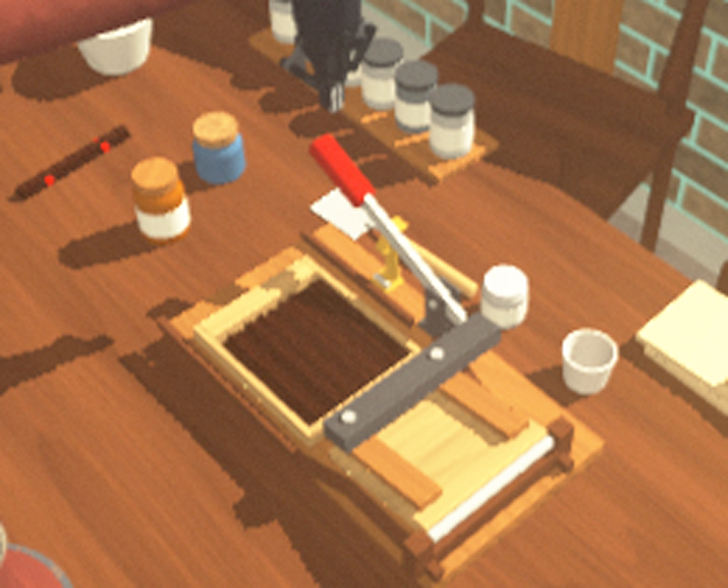

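View pics/bt.png

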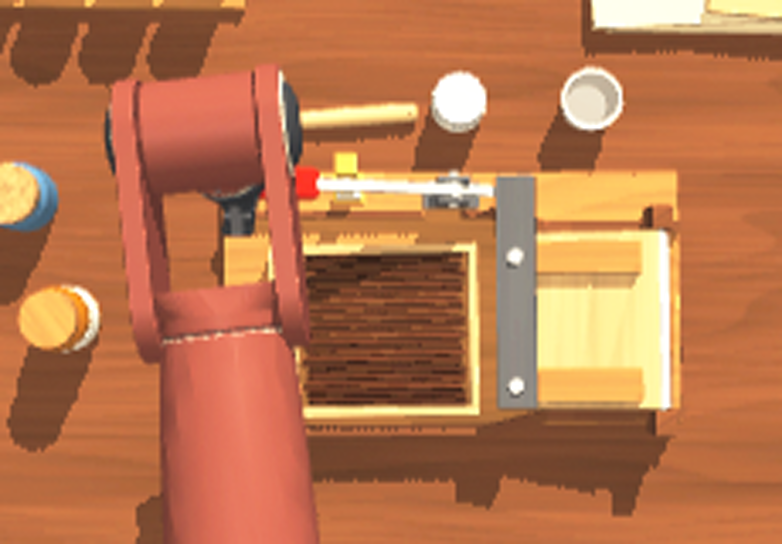

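The fingers hang over the grip, with tips at side zoom (335,105) and grip at (340,170). Second grip fix agrees within a few mm. Pressing down along the arc.

>>> carry_out:
  series:
    - [0,0,-1,0,0,0,0]
    - [0,0,-1,0,0,0,0]
    - [0,0,-1,0,0,0,0]
    - [0,0.1,-0.5,0,0,0,0]
    - [0,0.1,-0.5,0,0,0,0]
    - [0,0.1,-0.5,0,0,0,0]
    - [0,0.1,-0.5,0,0,0,0]
    - [0,0.1,-0.5,0,0,0,0]
    - [0,0.1,-0.5,0,0,0,0]

```text
t: 4.6
tool_pos: [0.6317, 0.1678, 0.1354]
tool_rot: [2.206, 2.234, 0.004]
contact_force: [-27.6, -8.0, 63.6]
opening: -0.0001
```

```bash
python3 look.py c lever_grip
```

```text
4.6 [0.6317 0.1678 0.1354] [2.206 2.234 0.004] [-27.58  -8.    63.57] -7.816530661152569e-05
lever_grip {'side': [(0.69, 299.9, 169.3)], 'top': [(0.76, 278.2, 182.9), (0.5, 277.5, 227.4)]}
   [0.6332 0.1524 0.1351]
```

View pics/c.png

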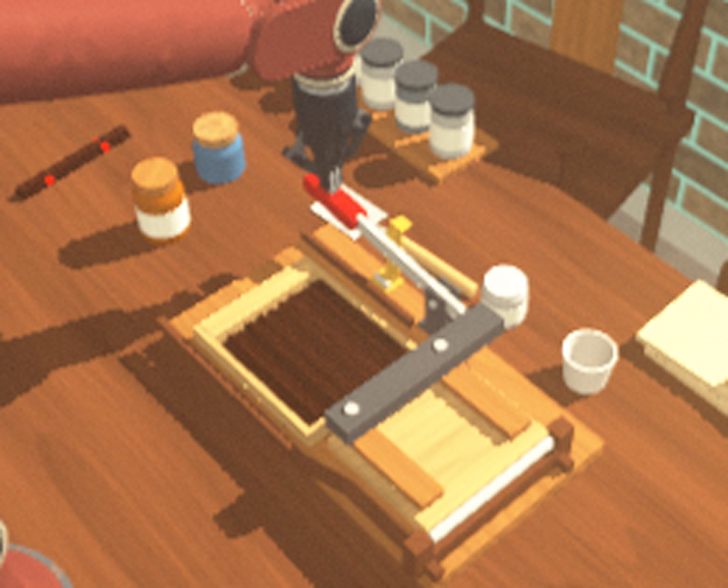

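>>> carry_out:
  series:
    - [0,0,0,0,0,0,0]

```text
t: 4.9
tool_pos: [0.6326, 0.1685, 0.1309]
tool_rot: [2.206, 2.232, 0.012]
contact_force: [0.5, 2.6, 9.7]
opening: 0.0001
```

The spike was dynamic; it's now 10 N. Continuing more slowly.

>>> carry_out:
  series:
    - [-0.05,0,-0.2,0,0,0,0]
    - [0,0,-0.2,0,0,0,0]
    - [0,0,-0.2,0,0,0,0]
    - [0,0,-0.2,0,0,0,0]
    - [0,0,-0.2,0,0,0,0]
    - [0,0,-0.2,0,0,0,0]
    - [0,0,-0.2,0,0,0,0]
    - [0,0,-0.2,0,0,0,0]

```text
t: 5.7
tool_pos: [0.6322, 0.1699, 0.0913]
tool_rot: [2.206, 2.233, 0.016]
contact_force: [1.7, 6.6, 10.2]
opening: -0.0001
```

>>> carry_out:
  series:
    - [0,0,-0.2,0,0,0,0]
    - [0,0,-0.2,0,0,0,0]
    - [0,0,-0.15,0,0,0,0]
    - [0,0,-0.1,0,0,0,0]
    - [0,0,0,0,0,0,0]

```text
t: 6.2
tool_pos: [0.6323, 0.1688, 0.0752]
tool_rot: [2.205, 2.232, 0.013]
contact_force: [0.6, 3.6, 10.2]
opening: -0.0
```

```bash
python3 look.py d lever_grip catch_head
```

```text
6.2 [0.6323 0.1688 0.0752] [2.205 2.232 0.013] [ 0.58  3.61 10.21] -2.3812544948955788e-05
lever_grip {'side': [(0.68, 302.3, 179.1)], 'top': [(0.54, 278.2, 185.2)]}
   [0.6352 0.1535 0.0843]
catch_head {'side': [(0.62, 315.1, 186.0)], 'top': [(0.42, 300.6, 185.5)]}
   [0.6308 0.0741 0.1113]
```

View pics/d.png

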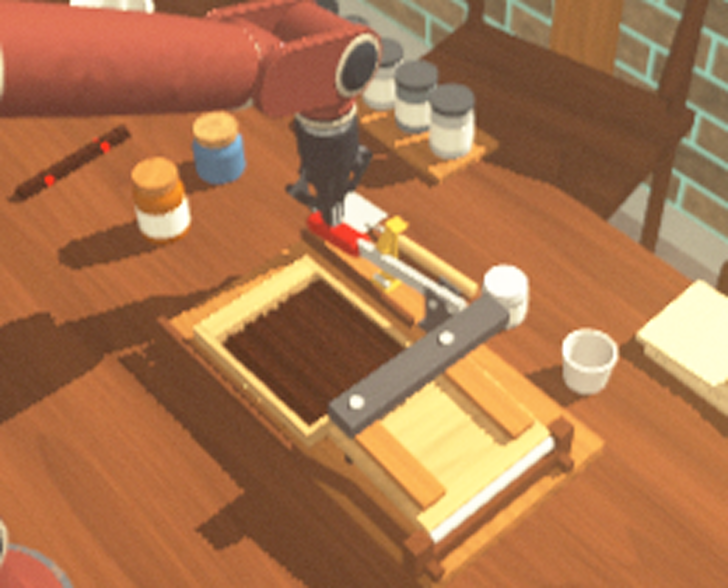

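>>> carry_out:
  series:
    - [0,0,-0.1,0,0,0,0]
    - [0,0,-0.1,0,0,0,0]
    - [0,0,0,0,0,0,0]

```text
t: 6.8
tool_pos: [0.6327, 0.1688, 0.0746]
tool_rot: [2.205, 2.232, 0.012]
contact_force: [-10.2, 1.7, 29.0]
opening: -0.0003
```

Bottom stop reached: the force jumped to 29 N with almost no travel. One more small press, then release gently.

>>> carry_out:
  series:
    - [0,0,-0.08,0,0,0,0]
    - [0,0,0,0,0,0,0]
    - [0,0,0.2,0,0,0,0]
    - [0,0,0.2,0,0,0,0]
    - [0,0,0.2,0,0,0,0]
    - [0,0,0.2,0,0,0,0]
    - [0,0,0.2,0,0,0,0]
    - [0,0,0,0,0,0,0]

```text
t: 7.6
tool_pos: [0.6281, 0.1662, 0.0875]
tool_rot: [-2.209, -2.233, 0.003]
contact_force: [-0.5, -0.9, 0.7]
opening: 0.0001
```

```bash
python3 look.py e lever_grip catch_head
```

```text
7.6 [0.6281 0.1662 0.0875] [-2.209 -2.233  0.003] [-0.54 -0.93  0.68] 5.447181294713031e-05
lever_grip {'side': [(0.91, 301.2, 178.4)], 'top': [(0.71, 278.4, 184.0), (0.42, 277.9, 223.7)]}
   [0.6359 0.155  0.0866]
catch_head {'side': [(0.58, 317.4, 186.5)], 'top': [(0.57, 301.5, 184.7)]}
   [0.6354 0.0699 0.1087]
```

View pics/e.png

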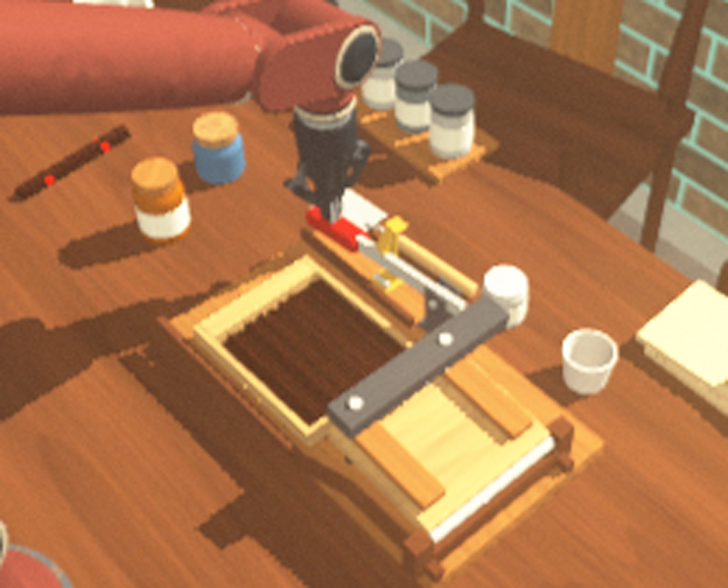

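>>> carry_out:
  series:
    - [0,0,0.4,0,0,0,0]
    - [0,0,0.8,0,0,0,0]
    - [0,0,1,0,0,0,0]
    - [0,0,1,0,0,0,0]
    - [0,0,1,0,0,0,0]
    - [0,0.5,0,0,0,0,0.5]
    - [0,0,0,0,0,0,0.7]

```text
t: 8.6
tool_pos: [0.6291, 0.1804, 0.1942]
tool_rot: [2.207, 2.234, 0.003]
contact_force: [0.5, -0.4, 0.5]
opening: 0.0282
```

```bash
python3 look.py f lever_grip catch_head tray_center tray_front
```

```text
8.6 [0.6291 0.1804 0.1942] [2.207 2.234 0.003] [ 0.52 -0.38  0.47] 0.02821400450403825
lever_grip {'side': [(0.73, 297.0, 179.4)], 'top': [(0.87, 275.8, 188.1), (0.66, 359.0, 226.9)]}
   [0.6223 0.1637 0.084 ]
catch_head {'side': [(0.66, 316.5, 186.8)], 'top': [(0.5, 301.5, 183.3)]}
   [0.6377 0.0724 0.1042]
tray_center {'side': [(0.73, 204.4, 157.3), (0.56, 291.2, 223.1)], 'top': [(0.67, 309.3, 224.8)]}
   [0.3853 0.0788 0.431 ]
tray_front {'side': [(0.9, 270.8, 204.5)], 'top': [(0.68, 281.3, 222.3)]}
   [0.4963 0.1488 0.0539]
```

View pics/f.png

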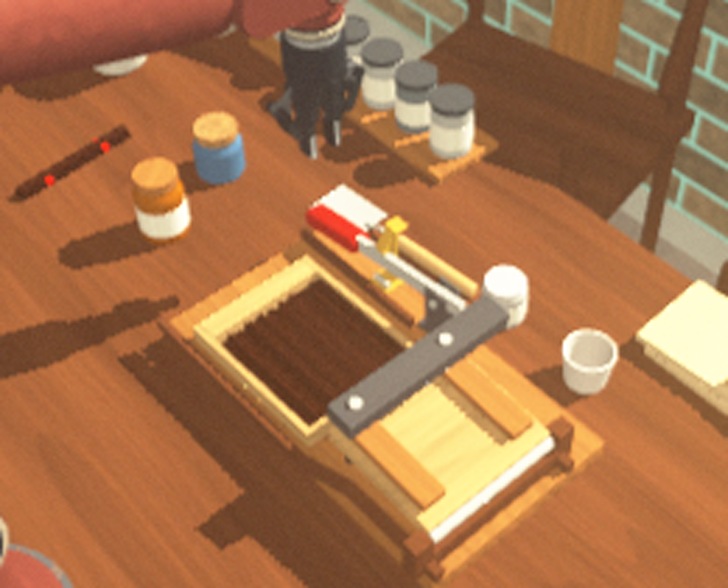

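View pics/ft.png

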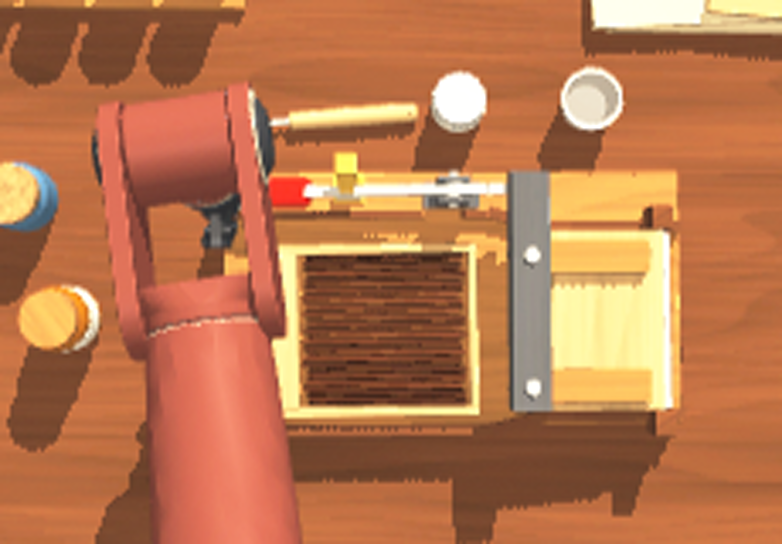

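The catch holds: lever down, board up. Now the tray pose, from its top corners in the first top image.

```bash
python3 - <<'E'
import pickle
from h import *
Q=pickle.load(open("p0.pkl","rb"));t=Q["top"];s=Q["side"]
sz=lambda u,v:(225+u/3.4-.5,135+v/3.4-.5)
for u,v in[(178,228),(174,434),(425,224),(425,430)]:
    print(onz(t,(235+u/4-.5,145+v/4-.5),.064).round(4))
print("side");
for u,v in[(84,284),(222,192),(222,410)]: print(onz(s,sz(u,v),.064).round(4))
p=(0.498,-.138,.013);R=np.array([[1,-p[2]],[p[2],1]])
for q in[(0,.11),(0,.23),(.135,.21),(-.11,.345)]: print(q,R@q+p[:2])
E
```

```text
[0.5765 0.1532 0.064 ]
[0.393  0.1543 0.064 ]
[ 0.5818 -0.0681  0.064 ]
[ 0.3984 -0.0689  0.064 ]
side
[0.3948 0.1432 0.064 ]
[0.5771 0.1518 0.064 ]
[ 0.4023 -0.0685  0.064 ]
(0, 0.11) [ 0.49657 -0.028  ]
(0, 0.23) [0.49501 0.092  ]
(0.135, 0.21) [0.63027  0.073755]
(-0.11, 0.345) [0.383515 0.20557 ]
```

Tray front face is at world y≈0.152, centre x≈0.487, with yaw of about 0.02. I'll go behind it at (0.487, 0.198) and descend with the fingers half open.

>>> carry_out:
  series:
    - [-0.95,0.12,0,0,0,0,0.5]
    - [-0.95,0.12,0,0,0,0,0.5]
    - [-0.95,0.12,0,0,0,0,0.5]
    - [-0.95,0.12,0,0,0,0,0.5]
    - [-0.95,0.12,0,0,0,0,0.5]
    - [-0.95,0.12,0,0,0,0,0.5]
    - [0,0,-1,0,0,0,0.5]
    - [0,0,-1,0,0,0,0.5]
    - [0,0,-1,0,0,0,0.5]
    - [0,0,-1,0,0,0,0.5]
    - [0,0,-1,0,0,0,0.5]
    - [0,0,0,0,0,0,0.5]

```text
t: 10.3
tool_pos: [0.4832, 0.1962, 0.0641]
tool_rot: [-2.206, -2.231, 0.011]
contact_force: [-0.8, 0.3, -0.9]
opening: 0.0427
```

```bash
python3 look.py g tray_front
```

```text
10.3 [0.4832 0.1962 0.0641] [-2.206 -2.231  0.011] [-0.78  0.3  -0.88] 0.04271684564157506
tray_front {'side': [(0.77, 271.0, 204.3)], 'top': [(0.65, 276.3, 226.0)]}
   [0.4925 0.1606 0.0474]
```

View pics/g.png

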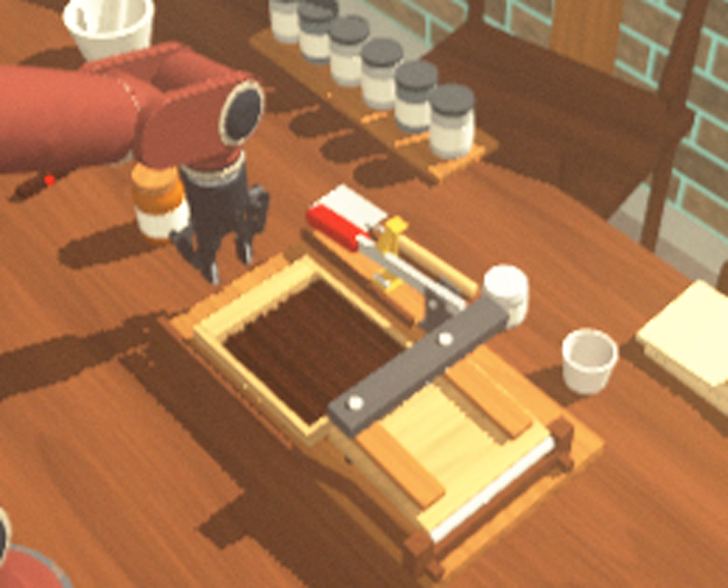

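Fingers are behind the tray's front rail, tips at about (213,275) and (248,257) in side zoom. Lower them and approach to contact.

>>> carry_out:
  series:
    - [0.1,0,-0.6,0,0,0,0.5]
    - [0,0,-0.35,0,0,0,0.5]
    - [0,-0.4,0,0,0,0,0.5]
    - [0,-0.4,0,0,0,0,0.5]
    - [0,-0.4,0,0,0,0,0.5]
    - [0,-0.4,0,0,0,0,0.5]
    - [0,0,0,0,0,0,0.5]

```text
t: 11.2
tool_pos: [0.489, 0.1557, 0.0446]
tool_rot: [2.211, 2.231, -0.0]
contact_force: [-0.3, -0.1, -0.1]
opening: 0.0429
```

>>> carry_out:
  series:
    - [0,-0.3,-0.1,0,0,0,0.5]
    - [0,-0.3,-0.05,0,0,0,0.5]
    - [0,-0.3,0,0,0,0,0.5]
    - [0.02,-0.3,0,0,0,0,0.5]
    - [0.02,-0.3,0,0,0,0,0.5]
    - [0.02,-0.3,0,0,0,0,0.5]
    - [0.02,-0.3,0,0,0,0,0.5]
    - [0.02,-0.3,0,0,0,0,0.5]

```text
t: 12.0
tool_pos: [0.4918, 0.0968, 0.0407]
tool_rot: [2.208, 2.234, 0.002]
contact_force: [0.6, 6.6, 1.5]
opening: 0.0424
```

```bash
python3 look.py i tray_front tray_center
```

```text
12.0 [0.4918 0.0968 0.0407] [2.208e+00 2.234e+00 2.000e-03] [0.57 6.6  1.55] 0.04242732232950028
tray_front {'side': [(0.71, 282.1, 217.3)], 'top': [(0.85, 298.3, 224.3), (0.7, 160.9, 228.1)]}
   [0.4927 0.086  0.0419]
tray_center {'side': [(0.59, 302.9, 234.4)], 'top': [(0.89, 327.4, 224.6)]}
   [ 0.4947 -0.021   0.0459]
```

View pics/i.png

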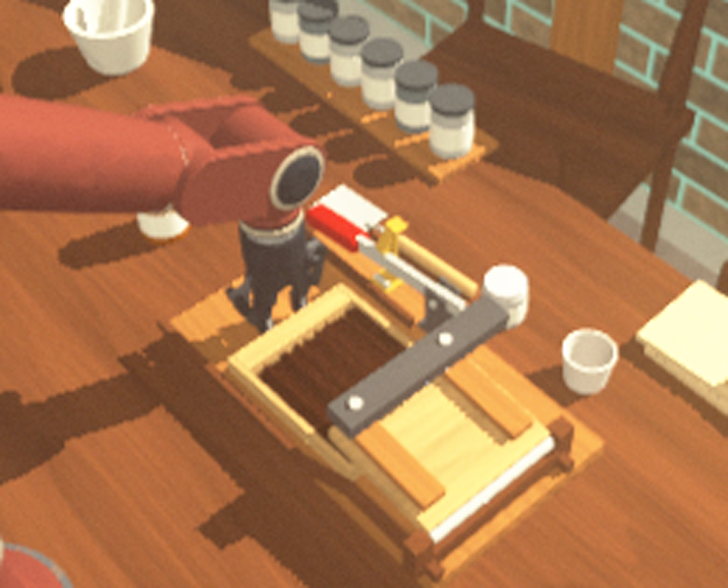

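View pics/it.png

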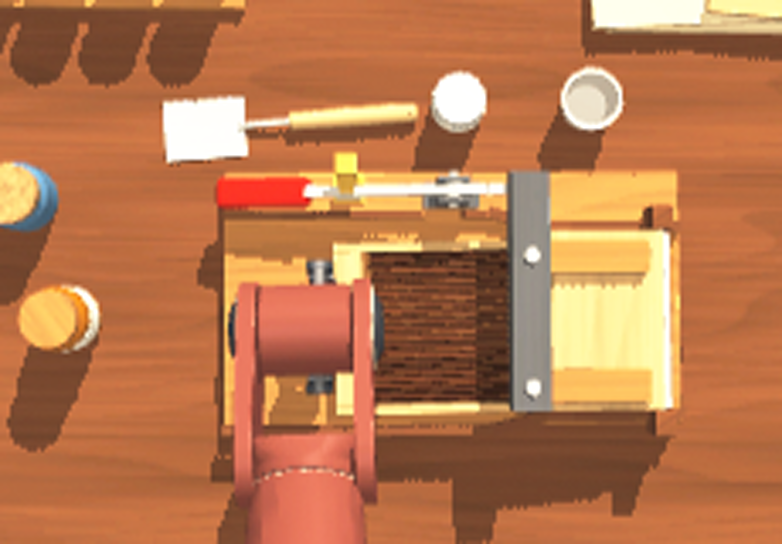

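The tray is sliding straight under the board: 6.6 N, fingers flush on the front rail. Continuing.

>>> carry_out:
  series:
    - [0.02,-0.3,0,0,0,0,0.5]
    - [0.02,-0.3,0,0,0,0,0.5]
    - [0.02,-0.3,0,0,0,0,0.5]
    - [0.02,-0.3,0,0,0,0,0.5]
    - [0.02,-0.3,0,0,0,0,0.5]
    - [0.02,-0.3,0,0,0,0,0.5]

```text
t: 12.9
tool_pos: [0.4943, 0.0514, 0.0405]
tool_rot: [-2.209, -2.233, -0.0]
contact_force: [-0.2, 2.4, -1.8]
opening: 0.0426
```

>>> carry_out:
  series:
    - [0.02,-0.3,0,0,0,0,0.5]
    - [0.02,-0.3,0,0,0,0,0.5]
    - [0.02,-0.3,0,0,0,0,0.5]
    - [0,-0.3,0,0,0,0,0.5]
    - [0,-0.2,0,0,0,0,0.5]

```text
t: 13.4
tool_pos: [0.4958, 0.0164, 0.0406]
tool_rot: [-2.21, -2.233, 0.0]
contact_force: [0.0, 2.5, -1.2]
opening: 0.0429
```

```bash
python3 look.py j tray_front tray_center lever_grip
```

```text
13.4 [0.4958 0.0164 0.0406] [-2.21  -2.233  0.   ] [ 0.03  2.54 -1.18] 0.042911250108975535
tray_front {'side': [(0.96, 298.8, 228.0)], 'top': [(0.68, 320.8, 223.1)]}
   [0.499  0.0037 0.0535]
tray_center {'side': [(0.7, 296.6, 177.8), (0.44, 258.2, 150.5)], 'top': [(0.71, 350.6, 222.6)]}
   [ 0.4818 -0.0641  0.3507]
lever_grip {'side': [(0.72, 300.8, 178.8)], 'top': [(0.85, 277.1, 186.1)]}
   [0.6317 0.1574 0.0853]
```

View pics/j.png

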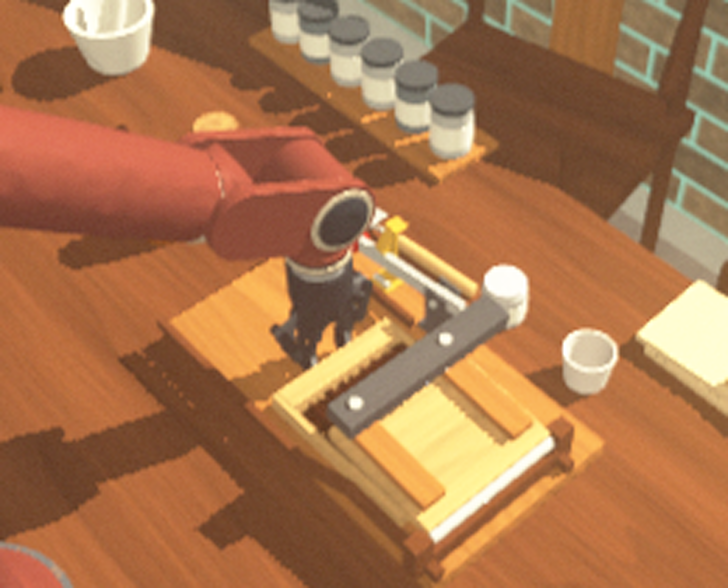

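View pics/jt.png

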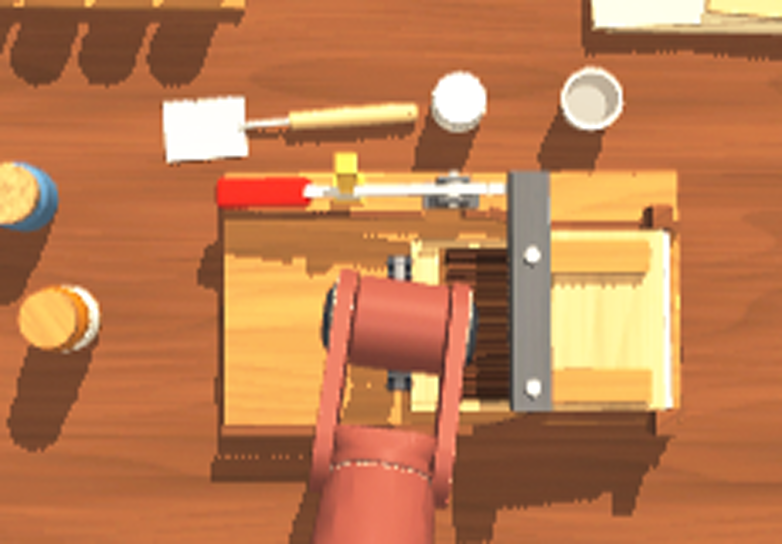

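About 33 mm remain, with clear space to the board. Finishing slowly until the stop is felt.

>>> carry_out:
  series:
    - [0,-0.2,0,0,0,0,0.5]
    - [0,-0.2,0,0,0,0,0.5]
    - [0,-0.2,0,0,0,0,0.5]
    - [0,-0.2,0,0,0,0,0.5]
    - [0,-0.2,0,0,0,0,0.5]

```text
t: 14.3
tool_pos: [0.496, -0.0082, 0.0407]
tool_rot: [2.209, 2.233, 0.001]
contact_force: [1.1, 4.3, 1.4]
opening: 0.043
```

>>> carry_out:
  series:
    - [0,-0.1,0,0,0,0,0.5]
    - [0,-0.1,0,0,0,0,0.5]

```text
t: 14.5
tool_pos: [0.496, -0.0131, 0.0406]
tool_rot: [2.209, 2.233, 0.001]
contact_force: [2.0, 3.9, 0.6]
opening: 0.0429
```

>>> carry_out:
  series:
    - [0,-0.1,0,0,0,0,0.5]

```text
t: 14.6
tool_pos: [0.496, -0.0155, 0.0407]
tool_rot: [2.209, 2.233, 0.001]
contact_force: [2.3, 4.1, 0.4]
opening: 0.0429
```

>>> carry_out:
  series:
    - [0,-0.08,0,0,0,0,0.5]

```text
t: 14.7
tool_pos: [0.496, -0.0175, 0.0407]
tool_rot: [2.209, 2.233, 0.001]
contact_force: [1.6, 4.2, 0.7]
opening: 0.043
```

>>> carry_out:
  series:
    - [0,-0.08,0,0,0,0,0.5]

```text
t: 14.8
tool_pos: [0.496, -0.0191, 0.0407]
tool_rot: [-2.209, -2.233, -0.002]
contact_force: [2.4, 12.6, 1.1]
opening: 0.0427
```

>>> carry_out:
  series:
    - [0,-0.08,0,0,0,0,0.5]

```text
t: 14.9
tool_pos: [0.4965, -0.0193, 0.0407]
tool_rot: [-2.208, -2.231, -0.008]
contact_force: [4.3, 18.8, 0.6]
opening: 0.0431
```

Stop felt: the force went from 4 N to 19 N with no further travel at y≈-0.019, where about -0.017 was expected. Back off and check.

>>> carry_out:
  series:
    - [0,0,0,0,0,0,0.5]
    - [0,0.3,0,0,0,0,0.5]
    - [0,0.6,0,0,0,0,0.5]
    - [0,1,0,0,0,0,0.5]
    - [0,1,0,0,0,0,0.5]
    - [0,1,0,0,0,0,0.5]
    - [0,1,0.4,0,0,0,0.5]
    - [0,1,1,0,0,0,0.5]
    - [0,1,1,0,0,0,0.5]
    - [0,0.5,1,0,0,0,0.5]
    - [0,0,1,0,0,0,0.5]
    - [0,0,0,0,0,0,0.5]

```text
t: 16.1
tool_pos: [0.4982, 0.1637, 0.1547]
tool_rot: [2.204, 2.23, 0.007]
contact_force: [-0.0, -0.9, 0.3]
opening: 0.0424
```

```bash
python3 look.py k tray_front tray_center lever_grip catch_head
```

```text
16.1 [0.4982 0.1637 0.1547] [2.204 2.23  0.007] [-0.01 -0.87  0.25] 0.042363537867391714
tray_front {'side': [(0.58, 306.0, 235.5)], 'top': [(0.68, 330.7, 222.9), (0.42, 277.6, 187.2)]}
   [ 0.5    -0.0322  0.0463]
tray_center {'side': [], 'top': [(0.55, 358.9, 222.1)]}
lever_grip {'side': [(0.67, 296.7, 177.5), (0.34, 327.5, 262.4)], 'top': [(0.72, 278.6, 185.7)]}
   [0.6238 0.1566 0.0985]
catch_head {'side': [(0.52, 392.3, 232.7), (0.48, 314.2, 186.8)], 'top': [(0.51, 300.3, 185.9)]}
   [ 0.7678 -0.0307 -0.1478]
```

View pics/k.png

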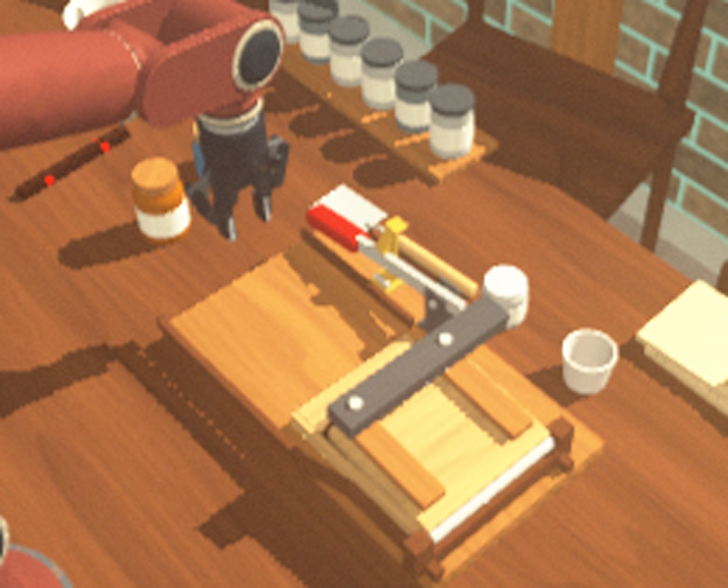

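View pics/kt.png

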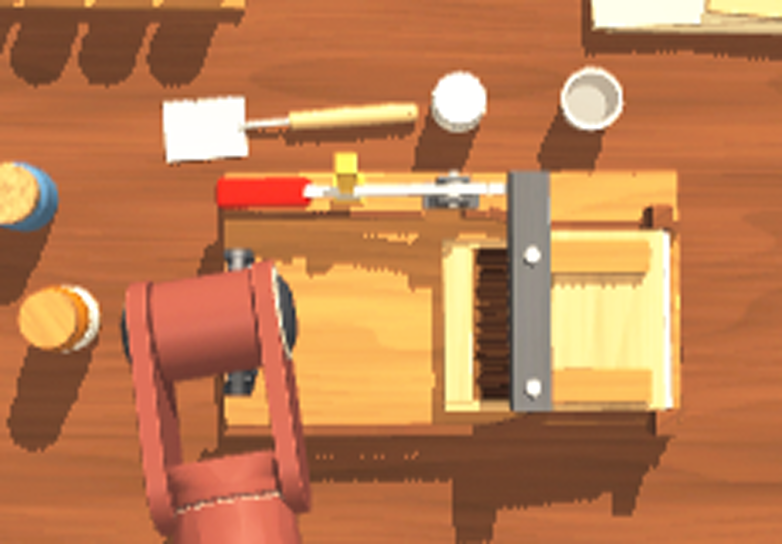

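The tray sits square under the raised board. Its front face triangulates to y≈-0.030, matching the contact reading. Catch is upright over the lever, and bystanders look unmoved. Handing in.

```bash
python3 -c "
from station import ctrl
print(ctrl.finish_job())"
```

```text
the job is handed in; nothing more can be done
None
```

I pressed the lever grip down to its bottom stop and the brass catch snapped over it. I then slid the tray 180 mm along the bed to the back stop, backed the arm clear, and handed the job in at about 16 s of the 54 s. The hand-in reported no verdict.

**Lever and board:** at the bottom stop the force rose to 29 N with almost no further travel. After release the lever stayed down, with the catch upright over it and the board up in both views.

**Tray:** at the back stop the push force rose from 4 N to 19 N with no further travel. The tray front came out at about y = -0.030 m against the expected -0.028 m, within what the cameras can measure. It sat square in the top view. No bystander had visibly moved.

**Readings that disagreed or went wrong:**
- **First lever stroke:** it was too fast and gave a brief 64 N vertical force with 28 N sideways. That was under the 120 N wrist limit and settled to 10 N straight away.
- **Final check:** the network's catch-head point in the side view was on the cup, and the tray centre was not found there. For the catch and the tray centre I relied on the pictures and the contact forces instead.

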